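# Lock the filter cartridge into the wash filter unit

### The job

Take the filter cartridge from its drip stand and fit it into the round port of the filter unit: let its two lugs find the gaps in the steel collar, push it down against the spring, twist it clockwise (seen from above) about a quarter turn until it meets the stop, then let go so that the spring lifts it into its locking notches. Never force it, and leave the bottle, dish and scraper alone.

Things in the scene. Friction and masses are not known exactly. Their poses are not given: they have to be found in the camera images.
- cartridge: White plastic filter cartridge, loose, upright in the drip stand, 0.1 to 0.2 kg. Origin: centre of its underside, z up. A drum 36 mm across (chamfered foot) up to 52 mm, a cap disc 54 mm across from 52 to 58 mm, on top a bar handle from 58 to 92 mm, 50 mm long along the cartridge's x and 14 mm thick along its y. The same after a half turn.
- cartridge_grip (a point): On the cartridge's axis, 80 mm above its underside, in the bar handle, to be gripped across the 14 mm thickness (22 mm above the cap disc, 12 mm below the bar's top). Axes as the cartridge's.
- cartridge_lugs (a point): On the cartridge's axis, 32.5 mm above its underside, level with its two bayonet lugs: one on the +x and one on the -x side, right under the ends of the bar. Each reaches out to 26 mm from the axis, is 9 mm wide along y and 7 mm tall (29 to 36 mm above the underside).
- filter_unit: White case of the wash filter unit, fixed on the bench, 170 x 150 mm (its x, y), 60 mm high, grey panel with a dark display on its -x face. A steel bayonet collar 68 mm across rises from the middle of its top to 85 mm. Origin: centre of its underside. Over 120 N between the two (all contacts added up) is forcing: touch down slowly (15 mm/s), stop the twist as the moment rises.
- port (a point): Centre of the port, level with the collar's top; z up, x, y as the unit's. Hole 41 mm across; two opposite lug gaps 14 mm wide (a lug has 2.5 mm, 0.1 rad, each side). The collar is clamped at an unmeasured angle: the line of its gaps is within 0.45 rad either way of this x axis, to be seen or felt for. Lugs resting on the roof: cartridge's underside 29 mm below this point.
- port_spring (a point): On the port's axis, 34 mm below the collar's top: the face of the spring plate at rest. Through the gaps the cartridge's underside drops freely to here; pushing on takes 5 N at first, and 0.5 N more per mm. The roof is 8 mm thick: the lugs can turn once the underside is more than 10 mm below this point; the plate's hard stop is 14 mm below it (12 N).
- port_lock (a point): On the port's axis, 40 mm below the collar's top: the cartridge's underside when locked. Pushed in, it turns clockwise from above about 1.55 rad from the gaps' middle to a hard stop (not the other way). Notches 4 mm deep in the roof's underside over the last 0.15 rad lock it. Let go earlier in the turn it stays 4 mm lower; let go at the gaps it springs up 6 mm higher.
- drip_stand: Fixed steel drip stand, 100 x 100 mm plate 6 mm thick with a rim 12 mm high; origin: centre of its underside. In its middle a ring 48 mm across, 40 mm inside, to 24 mm above the bench, in which the cartridge stands on the plate with about 2 mm of play.
- resin_bottle: Bystander: black bottle, 60 mm across, 125 mm tall; origin: centre of its underside.
- dish: Bystander: steel dish, 90 mm across, 35 mm tall; origin: centre of its underside.
- scraper: Bystander: scraper with a flat blade lying on the bench, handle to its -x; origin: under its middle.

How it is judged:
By the outcome, as a careful person would: the job done as asked, in the order asked, and still so for the second after the job is handed in, with the robot touching nothing.
It also fails if it takes over 67 s, if anything falls off the work surface, if the arm or the gripper's body presses on something with over 40 N, if the wrist force passes 120 N, or if a joint passes its speed limit or range.

### The arm

A 6-joint arm with a two-finger parallel gripper is mounted at the origin on the work surface. World frame = base frame: x ahead of the robot, y to its left, z up, the work surface at z = 0. Lengths are in mm, angles in rad, forces in N, time in s.
With the tool pointing down it reaches from about 350 to 775 mm from the base axis. Payload 7.3 kg.
Tool frame: the origin (TCP) lies midway between the tips of the shut fingers; the grasp point (between the pads) lies 19 mm behind it; z points along the fingers, y is the direction in which the jaws open and shut (so a half turn about z gives the same grasp; the last joint's range is limited). The gripper opens to 92 mm and grips with 3 to 60 N. Pads are 19 mm wide; open, the fingers measure 130 mm over their backs; the gripper's body (75 mm by 190 mm) begins 47 mm behind the grasp point.
Start: joints at [-1.384, 0.342, 1.524, -0, 1.275, -0.146], TCP at [171.535, -496.206, 226.741] pointing down, gripper open.
Joint ranges: [-2.53, 2.53], [-0.77, 2.02], [0.04, 2.7], [-1, 4.14], [0.28, 2.66], [-3.11, 3.11]. Speed limits (rad/s): [2.57, 2.57, 3.14, 3.14, 3.14, 3.14].

### API

Orientations are given as [roll, pitch, yaw] about the fixed x, y, z axes, in that order (R = Rz(yaw) Ry(pitch) Rx(roll)).
In Python, from plant import sensors, imaging, ticket gives the robot as it stands. The module is installed in compiled form; this text tells all that it offers.
- The arm moves only by the tool arm_command, never from a script. Its argument "increments" is one flat list of numbers, 5 for each row, row after row: the closure, from 0 (fully open) to 1 (shut), then the shift along the tool's x, y, z in mm, then the turn about the tool's z in degrees. In form: [hand, dx, dy, dz, spin, hand, dx, dy, dz, spin, ...]. A call has 1 to 20 rows; each row is the pose to reach, as a shift and turn from the pose commanded when the call began, along the tool's axes at that moment; what a row does not reach only later rows make up. A row lasts 1/8 s, in which the tool goes at most 62.5 mm and 10.7 degrees, less where a joint would pass 70% of its speed; a pose out of reach is approached as far as the arm can. A call with a gripper value outside its range is refused whole. The fingers move at their own pace and stop on an object; the grip force is fixed at half the most. Time passes only in rows, so rows that repeat a pose let the fingers close. It gives the time, the measured TCP pose, the force and the opening at its end, in the units of the state.
- sensors.get_obs(): the state, without advancing time (a new reading comes with each control period).
- imaging.capture(name): name is "side" or "top"; returns the picture (400x640x3 uint8, blue, green, red); there is no depth.
- imaging.calibration(name): a dict with "fx", "fy", "cx", "cy" (pixels), "D" ([k1, k2, p1, p2, k3] as OpenCV has them; the pictures are not rectified), "world_to_cam" (4x4, takes a point from world to camera coordinates). Camera axes: x right, y down, z forward; pixel columns grow to the right and rows downward; lengths in mm; the calibration is good to about 2 mm. A picture is of the moment at which its call begins. calibration takes no time and is no camera call.
- ticket.close_job(): hands the job in, once; it reports no verdict.
The state is a dict: "time": time; "joint_positions": joint angles; "dq": joint speeds; "tau": joint torques, N m; "tool_pos": TCP position; "tcp_rot": TCP orientation; "contact_force": force on the tool from outside, world axes, zero at the start; "moment": the same for the moment, N m; "grip_width": finger opening in mm.
Only numpy, scipy, OpenCV 4.12 (cv2) and the standard library are available. Lean on these libraries where they do the work, as an engineer would, in place of code of your own. Each camera call takes 0.05 s, during which the arm holds its last target. There are 200 camera calls.

## Working session

There is one attempt and no reset: what is moved stays moved. The work goes in short steps, Python scripts to look and compute and a tool call to move; the robot and the scene stay as the last step left them, time stands still between calls to the robot, and variables do not carry over. Pictures are saved under pics/ and viewed, about 8 in all and at most 12, crops included, and the job is handed in when it is done.

Besides the shell and the picture viewer there is one more tool, called after "Call:" as a command line: name --argument value ..., lists and objects as JSON in quotes. arm_command: Moves the arm, as the interface text tells. Its arguments: {"type":"object","properties":{"increments":{"type":"array","items":{"type":"number"}}},"required":["increments"]}

```bash
mkdir -p pics
cat > h.py <<'E'
import numpy as np, cv2
from plant import sensors, imaging, ticket
def cal(n):
    c=imaging.calibration(n); K=np.array([[c["fx"],0,c["cx"]],[0,c["fy"],c["cy"]],[0,0,1.]])
    return K,np.array(c["D"],float),np.array(c["world_to_cam"],float)
def proj(n,P):
    K,D,T=cal(n); P=np.atleast_2d(np.array(P,float))
    return cv2.projectPoints(P,cv2.Rodrigues(T[:3,:3])[0],T[:3,3],K,D)[0][:,0]
def onplane(n,px,z):
    K,D,T=cal(n); u=cv2.undistortPoints(np.array(px,float).reshape(-1,1,2),K,D)[:,0]
    R=T[:3,:3]; o=-R.T@T[:3,3]; d=np.c_[u,np.ones(len(u))]@R
    return o+d*((z-o[2])/d[:,2])[:,None]
E
python3 - <<'E'
from h import *
for n in("side","top"):
    cv2.imwrite(f"pics/{n}0.png",imaging.capture(n)); K,D,T=cal(n); print(n,K[0,0],-T[:3,:3].T@T[:3,3],T[2,:3])
print(sensors.get_obs())
E
```

```text
side 398.0171226122247 [ 68.48651097 862.77429698 764.9016612 ] [ 0.47754011 -0.69134413 -0.5422165 ]
top 470.1488019237828 [ 578.1813336    -5.15760401 1236.44381222] [ 0.07360423  0.01536503 -0.99716916]
{'time': 0.1, 'joint_positions': array([-1.38395768e+00,  3.42685132e-01,  1.52491074e+00, -1.09133107e-05,
        1.27535594e+00, -1.45953360e-01]), 'dq': array([ 0.00098876, -0.00103659, -0.00254918, -0.00165925,  0.00064771,
        0.00104637]), 'tau': array([ 1.58597657e-03, -4.32004666e+01, -2.44694102e+01,  7.19038839e-02,
        5.26355475e-02, -3.66833603e-05]), 'tool_pos': array([ 171.48488412, -495.8385635 ,  226.10153986]), 'tcp_rot': array([-3.14024643e+00, -1.87344896e-04,  3.32795067e-01]), 'contact_force': array([0.10747362, 0.4742774 , 1.22982093]), 'moment': array([ 0.0061109 , -0.0142617 , -0.02106397]), 'grip_width': 91.94601302192535}
```

View pics/top0.png

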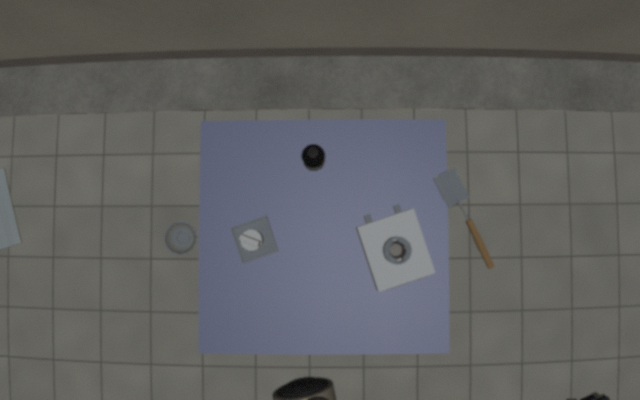

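View pics/side0.png

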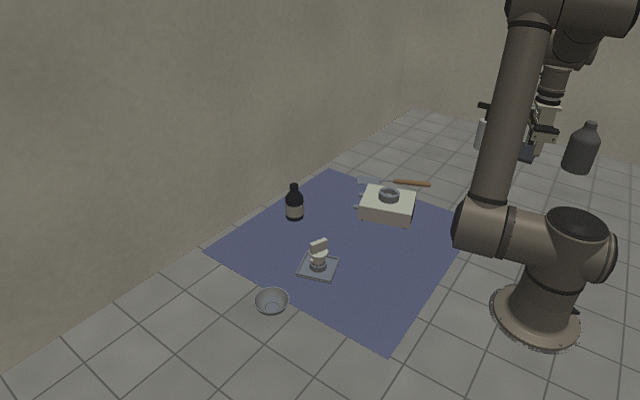

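The top view shows the stand and cartridge near (251,239), and the filter unit with its collar near (397,250). In the side view they are near (318,258) and (389,195). Next I'll enlarge these areas.

Run:
```python
from h import *
t=cv2.imread("pics/top0.png"); s=cv2.imread("pics/side0.png")
def crop(i,x,y,w,h,f): 
    c=cv2.resize(i[y:y+h,x:x+w],None,fx=f,fy=f,interpolation=cv2.INTER_CUBIC)
    return cv2.normalize(c,None,0,255,cv2.NORM_MINMAX)
cv2.imwrite("pics/c1.png",np.vstack([np.hstack([crop(t,231,219,40,30,10)[:300],crop(t,377,235,40,30,10)]),np.hstack([crop(s,298,235,40,30,10),crop(s,369,180,40,30,10)])]))
```

```text
(no output)
```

View pics/c1.png

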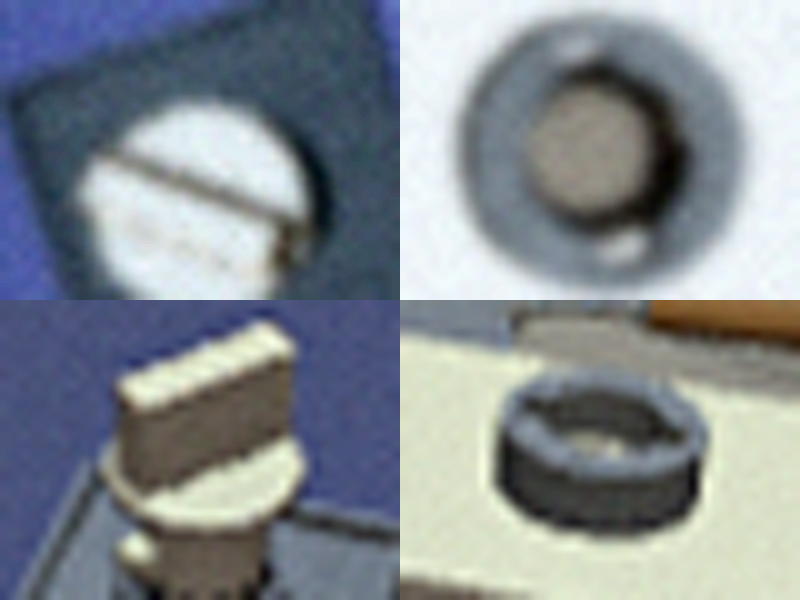

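The crops are clear. In the top view, the gaps show as light patches at about (394.8,239.2) and (399.2,259.5). In the side view, they are the dark breaks at about (382,190) and (396.5,193.5). The bar-top corners are visible in both views, so I'll fit the poses.

Run:
```python
from h import *
from scipy.optimize import least_squares
def px(p,ox,oy): return (np.array(p,float)+.5)/10-.5+[ox,oy]
sc=px([(120,82),(265,22),(295,45),(135,108)],298,235)
tc=px([(97,160),(280,230),(272,272),(95,200)],231,219)
for z in (98,):
  for n,c in(("side",sc),("top",tc)):
    w=onplane(n,c,z); print(n,np.round(w,1).tolist(),w.mean(0))
# gap points
for n,c in(("side",px([(135,107),(275,137)],369,180)),("top",px([(178,42),(222,245)],377,235))):
    for z in(85,70): w=onplane(n,c,z); d=w[1]-w[0]; print(n,z,np.round(w,1).tolist(),w.mean(0)[:2],np.hypot(*d[:2]),np.arctan2(d[1],d[0]))
# collar outer ring centre
print("collar top",onplane("top",px([(202,148)],377,235),85),"side",onplane("side",px([(202,123)],369,180),85))
# unit corners top
t=cv2.imread("pics/top0.png"); m=((t.min(2)>150)*255).astype(np.uint8); print(t[230:233,372:375].tolist())
m[:, :340]=0; m[:,445:]=0
cs,_=cv2.findContours(m,0,2); c=max(cs,key=cv2.contourArea); r=cv2.minAreaRect(c); b=cv2.boxPoints(r); print(b)
w=onplane("top",b,60); print(np.round(w,1).tolist(),w.mean(0),[np.arctan2(*(w[i+1]-w[i])[1::-1]) for i in range(3)])
```

```text
side [[565.5, 200.7, 98.0], [549.6, 156.4, 98.0], [537.3, 159.7, 98.0], [555.8, 207.0, 98.0]] [552.05223685 180.96989082  98.        ]
top [[565.4, 200.1, 98.0], [548.4, 155.3, 98.0], [538.3, 157.2, 98.0], [555.7, 200.5, 98.0]] [551.92797049 178.27248588  98.        ]
side 85 [[549.2, -176.5, 85.0], [503.3, -187.9, 85.0]] [ 526.26791895 -182.22463989] 47.3406570387859 -2.8986102427215243
side 70 [[559.8, -199.5, 70.0], [512.9, -211.1, 70.0]] [ 536.3674988  -205.27942111] 48.385087279373465 -2.898610242721519
top 85 [[553.7, -175.2, 85.0], [504.2, -185.4, 85.0]] [ 528.95730384 -180.27055321] 50.55553169089468 -2.9377399607030137
top 70 [[553.4, -177.4, 70.0], [503.2, -187.7, 70.0]] [ 528.31605636 -182.55177112] 51.214124813126766 -2.9377399607030137
collar top [[ 527.8447565 -180.7414196   85.       ]] side [[ 526.65936524 -181.07026349   85.        ]]
[[[145, 144, 141], [144, 142, 140], [146, 144, 143]], [[144, 142, 139], [145, 143, 138], [145, 144, 139]], [[145, 143, 141], [146, 144, 141], [146, 144, 140]]]Traceback (most recent call last):
  File "<stdin>", line 17, in <module>
ValueError: max() iterable argument is empty
```

Call:
arm_command --increments '[0, 145, -129, 0, -12, 0, 290, -257, 0, -25, 0, 435, -386, 0, -37, 0, 580, -514, 0, -50, 0, 580, -514, 0, -50, 0, 580, -514, 0, -50, 0, 580, -514, 0, -50, 0, 580, -514, 0, -50, 0, 580, -514, 0, -50, 0, 580, -514, 0, -50, 0, 580, -514, 0, -50, 0, 580, -514, 0, -50, 0, 580, -514, 0, -50, 0, 580, -514, 0, -50, 0, 580, -514, 60, -50, 0, 580, -514, 60, -50, 0, 580, -514, 60, -50, 0, 580, -514, 60, -50]'

```text
time: 2.35
tool_pos: [553.0, 178.8, 169.1]
tcp_rot: [3.138, -0.002, 1.205]
contact_force: [-0.9, 0.4, 0.3]
grip_width: 91.6
```

Run:
```python
from h import *
o=sensors.get_obs(); print(o)
s=imaging.capture("side"); cv2.imwrite("pics/s1.png",s)
u,v=proj("side",[552,180,110])[0]; x,y=int(u)-40,int(v)-35
c=cv2.resize(s[y:y+60,x:x+80],None,fx=10,fy=10,interpolation=cv2.INTER_CUBIC); cv2.imwrite("pics/s1c.png",cv2.normalize(c,None,0,255,cv2.NORM_MINMAX)); print(x,y)
```

```text
{'time': 2.35, 'joint_positions': array([ 1.80975829e-01,  4.90834708e-01,  1.45445630e+00, -1.52533815e-04,
        1.19230611e+00,  5.46979844e-01]), 'dq': array([ 2.38386945e-03,  2.56134778e-03,  6.52903655e-03,  1.33975648e-04,
       -6.69574609e-03,  9.52551963e-05]), 'tau': array([-6.47165417e-02, -4.92010260e+01, -2.32798576e+01,  7.73525820e-02,
        2.73791113e-03, -2.57647807e-03]), 'tool_pos': array([553.00299705, 178.80990743, 169.12367663]), 'tcp_rot': array([ 3.13810623e+00, -1.95686314e-03,  1.20485180e+00]), 'contact_force': array([-0.86414105,  0.42596425,  0.31752512]), 'moment': array([-0.01515171, -0.05054447, -0.02238564]), 'grip_width': 91.62880425368391}
278 202
```

View pics/s1c.png

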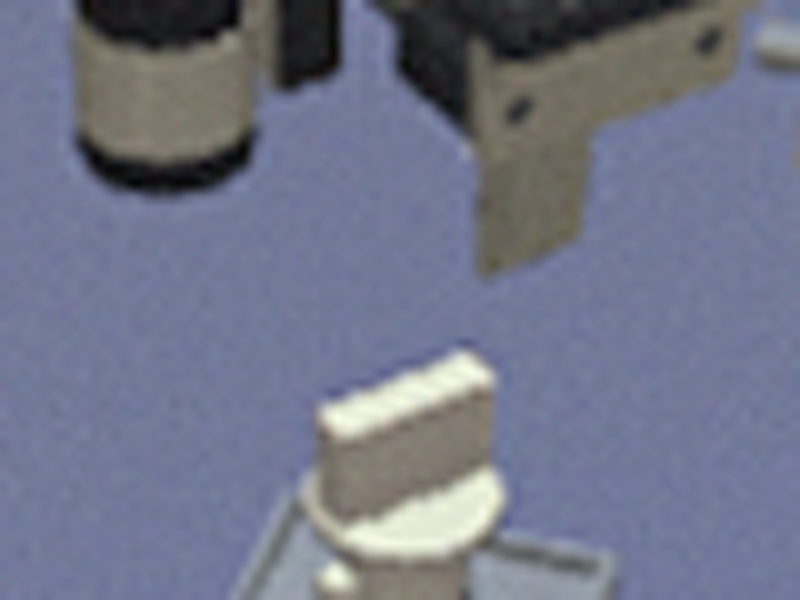

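The bar sits square under the gripper. The near finger's tip corners are at side (325.5,229.3) and (335.5,225.5). I'll use them to check the camera against the robot.

Run:
```python
from h import *
a=onplane("side",[(325.5,229.3),(335.5,225.5)],169.1); m=a.mean(0)
y=np.array([.934,-.358,0]); x=np.array([.357,.934,0]); t=np.array([553,178.8,169.1])
print(a,"len",np.hypot(*(a[1]-a[0])[:2]),"off x,y",(m-t)@x,(m-t)@y)
```

```text
[[512.78223559 205.02076018 169.1       ]
 [501.78033682 176.76770322 169.1       ]] len 30.319581206311998 off x,y -5.025568414559105 -47.031013634224045
```

Call:
arm_command --increments '[0, 0.5, -1, 30, 0, 0, 0.5, -1, 60, 0, 0, 0.5, -1, 80, 0, 0, 0.5, -1, 90, 0, 0, 0.5, -1, 95, 0, 0, 0.5, -1, 98, 0, 0, 0.5, -1, 100, 0, 0, 0.5, -1, 100, 0]'

```text
time: 3.4
tool_pos: [551.2, 179.9, 67.0]
tcp_rot: [3.141, -0.0, 1.205]
contact_force: [-0.3, -0.1, 0.4]
grip_width: 91.9
```

Call:
arm_command --increments '[0.3, 0, 0, 0, 0, 0.6, 0, 0, 0, 0, 0.8, 0, 0, 0, 0, 1, 0, 0, 0, 0, 1, 0, 0, 0, 0, 1, 0, 0, 0, 0, 1, 0, 0, 0, 0, 1, 0, 0, 0, 0]'

```text
time: 4.4
tool_pos: [551.0, 179.9, 66.6]
tcp_rot: [-3.142, 0.0, 1.205]
contact_force: [0.6, 0.3, 0.4]
grip_width: 16.3
```

Call:
arm_command --increments '[1, 0, 0, 0, 0, 1, 0, 0, 0, 0, 1, 0, 0, 0, 0, 1, 0, 0, -3, 0, 1, 0, 0, -10, 0, 1, 0, 0, -20, 0, 1, 0, 0, -40, 0, 1, 0, 0, -70, 0, 1, 0, 0, -100, 0, 1, 0, 0, -110, 0, 1, 0, 0, -110, 0, 1, 0, 0, -110, 0]'

```text
time: 5.9
tool_pos: [550.3, 179.7, 175.4]
tcp_rot: [-3.14, 0.001, 1.205]
contact_force: [-0.3, 1.0, -1.1]
grip_width: 13.8
```

Run:
```python
from h import *
o=sensors.get_obs(); print(o["time"],o["tool_pos"],o["tcp_rot"],o["contact_force"],o["moment"],o["grip_width"])
s=imaging.capture("side"); cv2.imwrite("pics/s2.png",s)
p=o["tool_pos"]; u,v=proj("side",p-[0,0,20])[0]; x,y=int(u)-30,int(v)-25
c=cv2.resize(s[y:y+45,x:x+60],None,fx=13,fy=13,interpolation=cv2.INTER_CUBIC); cv2.imwrite("pics/s2c.png",cv2.normalize(c,None,0,255,cv2.NORM_MINMAX)); print(x,y)
```

```text
5.9 [550.32257809 179.74585576 175.39982133] [-3.13964579e+00  1.32952209e-03  1.20547520e+00] [-0.27104543  0.96294928 -1.12590283] [-0.03771595 -0.12880795 -0.05455346] 13.823795179645463
289 198
```

View pics/s2c.png

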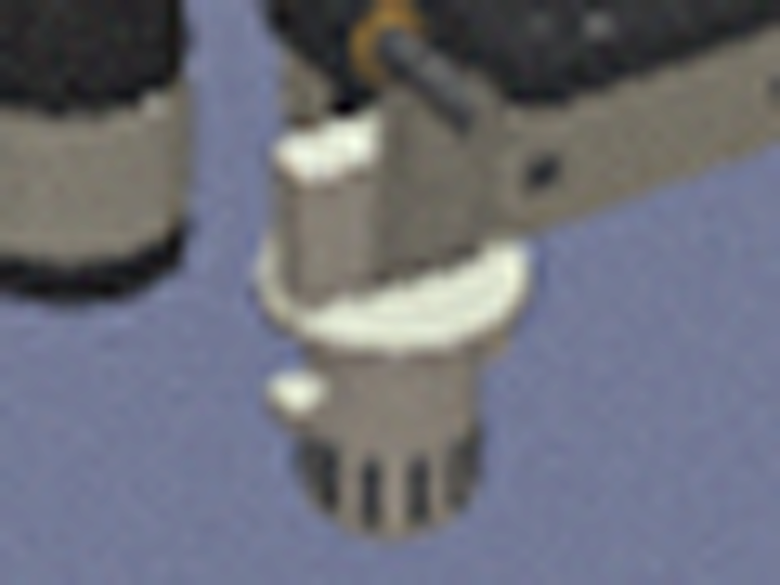

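The cartridge is held squarely at a 13.8 mm opening. In the crop the fingers look a few mm off the bar's middle, so I'll measure that against the collar while hovering over the port.

Call:
arm_command --increments '[1, -15, 5, 0, 3, 1, -45, 14, 0, 8, 1, -80, 25, 0, 14, 1, -115, 36, 0, 20, 1, -150, 47, 0, 26, 1, -185, 58, 0, 32, 1, -220, 68, 0, 38, 1, -255, 79, 0, 44, 1, -290, 90, 0, 49, 1, -320, 99, 0, 53, 1, -338, 105, 0, 55, 1, -345, 107, 0, 56, 1, -345, 107, 0, 56, 1, -345, 107, 0, 56, 1, -345, 107, 0, 56, 1, -345, 107, 0, 56]'

```text
time: 7.95
tool_pos: [527.8, -180.0, 176.8]
tcp_rot: [3.141, -0.0, 0.229]
contact_force: [-0.2, 0.1, -1.8]
grip_width: 13.8
```

Run:
```python
from h import *
o=sensors.get_obs(); print(o["time"],o["tool_pos"],o["tcp_rot"],o["contact_force"],o["moment"],o["grip_width"])
p=o["tool_pos"]; ims=[]
for n,zc in(("side",95),("top",170)):
    s=imaging.capture(n); cv2.imwrite(f"pics/{n}3.png",s)
    u,v=proj(n,[p[0],p[1],zc])[0]; x,y=int(u)-20,int(v)-27
    c=cv2.resize(s[y:y+55,x:x+40],None,fx=10,fy=10,interpolation=cv2.INTER_CUBIC); ims.append(cv2.normalize(c,None,0,255,cv2.NORM_MINMAX)); print(n,x,y)
cv2.imwrite("pics/c3.png",np.hstack(ims))
# old side measurement of the axis in s2
P=np.array([550.3,179.7,0])
for h in(0,52,58): print(h,proj("side",P+[0,0,114.8+h]))
```

```text
7.95 [ 527.84341162 -180.02467059  176.80006063] [ 3.14149422e+00 -7.73859817e-05  2.29019629e-01] [-0.19758938  0.14802571 -1.77592701] [-0.0331433  -0.00935851 -0.05526179] 13.813900493011507
side 368 162
top 382 223
0 [[318.91044525 235.9787911 ]]
52 [[319.22684748 220.02516141]]
58 [[319.26455993 218.12653853]]
```

View pics/c3.png

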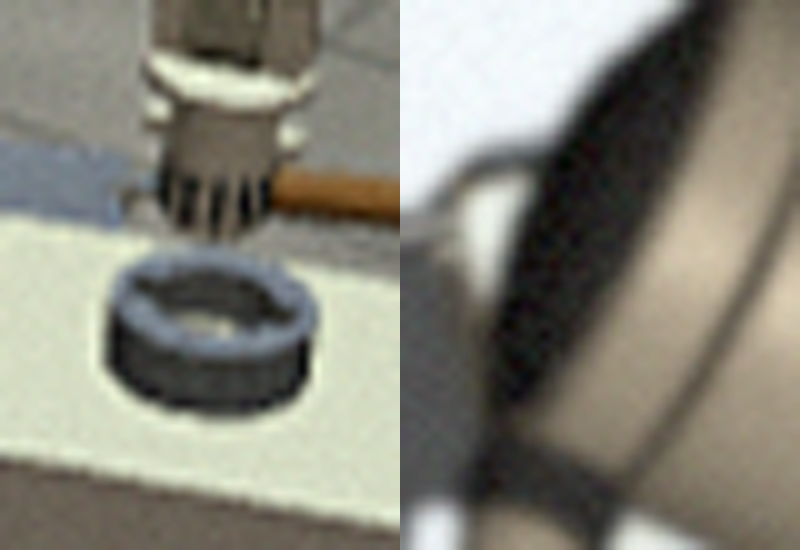

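The side view shows the drum foot centred near crop (217,225), directly above the collar ring centred at (211,300). The lugs look roughly in line with the collar's gaps. The top view is blocked by the wrist. Next I'll compare with the predicted projections.

Run:
```python
from h import *
P=np.array([527.84,-180.02,0]); zu=116.2
cr=lambda q: np.round((q-[368,162]+.5)*10-.5,0)
def circ(c,z,r): 
    a=np.linspace(0,2*np.pi,181); return cr(proj("side",np.c_[c[0]+r*np.cos(a),c[1]+r*np.sin(a),0*a+z]))
for nm,h,r in(("foot",4,18),("foot0",0,16),("captop",58,27),("capbot",52,27)):
    q=circ(P,zu+h,r); print(nm,q.min(0),q.max(0))
for r in(34,20.5):
  q=circ([527.3,-181],85,r); print("collar",r,q.min(0),q.max(0))
q=circ([527.3,-181],60,34); print("collar base",q.min(0),q.max(0))
for s in(1,-1): print("lug",cr(proj("side",P+[s*24*np.cos(.229),s*24*np.sin(.229),zu+36])))
```

```text
foot [164. 183.] [275. 239.]
foot0 [169. 197.] [267. 247.]
captop [153.  24.] [323. 105.]
capbot [151.  41.] [321. 122.]
collar 34 [107. 250.] [314. 358.]
collar 20.5 [148. 270.] [273. 335.]
collar base [100. 313.] [304. 422.]
lug [[158. 109.]]
lug [[303. 140.]]
```

Call:
arm_command --increments '[1, -1, 0, 10, 0, 1, -1, 0, 20, 0, 1, -1, 0, 26, 0, 1, -1, 0, 28, 0, 1, -1, 0, 30, 0, 1, -1, 0, 32, 0, 1, -1, 0, 34, 0, 1, -1, 0, 36, 0, 1, -1, 0, 38, 0, 1, -1, 0, 38, 0]'

```text
time: 9.3
tool_pos: [526.7, -180.7, 138.5]
tcp_rot: [-3.141, 0.0, 0.228]
contact_force: [-0.2, 0.8, -1.6]
grip_width: 13.6
```

```bash
cat > o.py <<'E'
from h import *
o=sensors.get_obs(); print(*[np.round(o[k],3) for k in("time","tool_pos","tcp_rot","contact_force","moment","grip_width")])
E
python3 o.py
```

```text
9.3 [ 526.668 -180.749  138.52 ] [-3.141  0.     0.228] [-0.16   0.76  -1.639] [-0.006 -0.028 -0.085] 13.588
```

Call:
arm_command --increments '[1, 0, 0, 2, 0, 1, 0, 0, 4, 0, 1, 0, 0, 6, 0, 1, 0, 0, 8, 0, 1, 0, 0, 10, 0, 1, 0, 0, 12, 0, 1, 0, 0, 14, 0, 1, 0, 0, 16, 0, 1, 0, 0, 18, 0, 1, 0, 0, 19, 0, 1, 0, 0, 19, 0]'

```text
time: 10.68
tool_pos: [526.7, -180.8, 119.6]
tcp_rot: [-3.142, 0.0, 0.228]
contact_force: [-0.2, -0.5, -2.8]
grip_width: 13.7
```

```bash
python3 o.py
```

```text
10.675 [ 526.71  -180.766  119.588] [-3.142  0.     0.228] [-0.243 -0.472 -2.776] [-0.035  0.128  0.073] 13.721
```

Call:
arm_command --increments '[1, 0, 0, 1, 0, 1, 0, 0, 2, 0, 1, 0, 0, 3, 0, 1, 0, 0, 4, 0, 1, 0, 0, 5, 0, 1, 0, 0, 5, 0]'

```text
time: 11.42
tool_pos: [526.8, -181.0, 115.8]
tcp_rot: [3.141, -0.001, 0.228]
contact_force: [-2.7, 0.2, 7.6]
grip_width: 13.9
```

```bash
python3 o.py
```

```text
11.425 [ 526.837 -180.977  115.769] [ 3.141e+00 -1.000e-03  2.280e-01] [-2.706  0.198  7.631] [0.086 0.589 0.044] 13.884
```

Call:
arm_command --increments '[1, -0.5, 0, 0, 0, 1, -1, 0, 0, 0, 1, -1, 0, 0, 0, 1, -1, 0, 0, 0]'

```text
time: 11.92
tool_pos: [525.6, -181.0, 114.3]
tcp_rot: [-3.141, 0.0, 0.228]
contact_force: [-0.1, -0.0, -1.3]
grip_width: 14.0
```

```bash
python3 o.py
```

```text
11.925 [ 525.601 -180.954  114.343] [-3.141  0.     0.228] [-0.093 -0.042 -1.273] [ 0.075  0.009 -0.044] 14.0
```

It dropped past the roof level once it was centred. Now I'll carry on to the spring.

Call:
arm_command --increments '[1, 0, 0, 1, 0, 1, 0, 0, 2, 0, 1, 0, 0, 3, 0, 1, 0, 0, 4, 0, 1, 0, 0, 5, 0, 1, 0, 0, 5, 0]'

```text
time: 12.68
tool_pos: [525.7, -181.0, 109.9]
tcp_rot: [3.141, -0.0, 0.228]
contact_force: [-1.9, 1.4, 4.8]
grip_width: 14.0
```

```bash
python3 o.py
```

```text
12.675 [ 525.721 -181.005  109.927] [ 3.141 -0.     0.228] [-1.908  1.416  4.761] [ 0.204  0.446 -0.063] 14.002
```

Call:
arm_command --increments '[1, -0.6, -0.4, 1.5, 0, 1, -0.6, -0.4, 3, 0, 1, -0.6, -0.4, 4.5, 0, 1, -0.6, -0.4, 6, 0, 1, -0.6, -0.4, 7.5, 0, 1, -0.6, -0.4, 9, 0, 1, -0.6, -0.4, 10, 0, 1, -0.6, -0.4, 10.5, 0, 1, -0.6, -0.4, 11, 0, 1, -0.6, -0.4, 11, 0]'

```text
time: 13.92
tool_pos: [525.7, -181.0, 99.6]
tcp_rot: [3.14, -0.001, 0.228]
contact_force: [-1.3, 2.2, 9.4]
grip_width: 13.7
```

```bash
python3 o.py
```

```text
13.925 [ 525.656 -180.986   99.577] [ 3.14e+00 -1.00e-03  2.28e-01] [-1.333  2.233  9.425] [0.241 0.46  0.012] 13.712
```

Call:
arm_command --increments '[1, 0, 0, 0, 3, 1, 0, 0, 0, 6, 1, 0, 0, 0, 9, 1, 0, 0, 0, 12, 1, 0, 0, 0, 15, 1, 0, 0, 0, 18, 1, 0, 0, 0, 18, 1, 0, 0, 0, 18]'

```text
time: 14.92
tool_pos: [526.1, -181.4, 99.8]
tcp_rot: [3.14, -0.003, -0.086]
contact_force: [-0.6, -0.4, 9.3]
grip_width: 14.0
```

```bash
python3 o.py
```

```text
14.925 [ 526.122 -181.407   99.814] [ 3.14e+00 -3.00e-03 -8.60e-02] [-0.647 -0.374  9.333] [ 0.073  0.249 -0.054] 13.972
```

Call:
arm_command --increments '[1, 0, 0, 0, 4, 1, 0, 0, 0, 8, 1, 0, 0, 0, 12, 1, 0, 0, 0, 16, 1, 0, 0, 0, 20, 1, 0, 0, 0, 24, 1, 0, 0, 0, 28, 1, 0, 0, 0, 32, 1, 0, 0, 0, 36, 1, 0, 0, 0, 40, 1, 0, 0, 0, 44, 1, 0, 0, 0, 48, 1, 0, 0, 0, 52, 1, 0, 0, 0, 55, 1, 0, 0, 0, 58, 1, 0, 0, 0, 60, 1, 0, 0, 0, 60, 1, 0, 0, 0, 60]'

```text
time: 17.18
tool_pos: [526.5, -181.7, 100.0]
tcp_rot: [-3.139, -0.004, -1.133]
contact_force: [-0.1, -1.1, 8.9]
grip_width: 13.8
```

```bash
python3 o.py
```

```text
17.175 [ 526.48  -181.711   99.979] [-3.139 -0.004 -1.133] [-0.145 -1.078  8.935] [-0.053  0.126 -0.011] 13.815
```

Call:
arm_command --increments '[1, 0, 0, 0, 1.5, 1, 0, 0, 0, 3, 1, 0, 0, 0, 4.5, 1, 0, 0, 0, 6, 1, 0, 0, 0, 7.5, 1, 0, 0, 0, 7.5]'

```text
time: 17.92
tool_pos: [526.2, -181.7, 99.9]
tcp_rot: [-3.139, -0.003, -1.264]
contact_force: [-1.7, -0.7, 9.4]
grip_width: 14.0
```

```bash
python3 o.py
```

```text
17.925 [ 526.214 -181.718   99.949] [-3.139e+00 -3.000e-03 -1.264e+00] [-1.72  -0.688  9.384] [-0.012  0.233  0.115] 14.033
```

Call:
arm_command --increments '[1, 0, 0, 0, 1, 1, 0, 0, 0, 2, 1, 0, 0, 0, 3, 1, 0, 0, 0, 3]'

```text
time: 18.42
tool_pos: [525.2, -181.8, 99.9]
tcp_rot: [-3.141, -0.002, -1.316]
contact_force: [-4.4, -1.3, 11.0]
grip_width: 13.6
```

```bash
python3 o.py
```

```text
18.425 [ 525.195 -181.828   99.86 ] [-3.141e+00 -2.000e-03 -1.316e+00] [-4.405 -1.27  11.046] [-0.168  0.862  0.21 ] 13.612
```

Call:
arm_command --increments '[1, 0, 0, 0, 1, 1, 0, 0, 0, 2, 1, 0, 0, 0, 2]'

```text
time: 18.8
tool_pos: [524.8, -181.9, 99.9]
tcp_rot: [3.141, -0.002, -1.35]
contact_force: [-6.0, -2.0, 12.8]
grip_width: 13.9
```

```bash
python3 o.py
```

```text
18.8 [ 524.766 -181.855   99.858] [ 3.141e+00 -2.000e-03 -1.350e+00] [-5.959 -1.983 12.842] [-0.168  1.153  0.43 ] 13.895
```

The moment has risen, so the stop is met. I'll follow the spring up gently while still gripping.

Call:
arm_command --increments '[1, 0, 0, -1, 0, 1, 0, 0, -2, 0, 1, 0, 0, -3, 0, 1, 0, 0, -4, 0, 1, 0, 0, -5, 0, 1, 0, 0, -5.5, 0, 1, 0, 0, -5.5, 0]'

```text
time: 19.68
tool_pos: [524.6, -181.5, 103.4]
tcp_rot: [3.14, -0.001, -1.351]
contact_force: [-3.2, -5.6, -1.6]
grip_width: 14.2
```

```bash
python3 o.py
```

```text
19.675 [ 524.63  -181.495  103.372] [ 3.140e+00 -1.000e-03 -1.351e+00] [-3.208 -5.59  -1.599] [-0.822  0.432  0.445] 14.198
```

Call:
arm_command --increments '[1, 0.5, 0.5, 0, -1, 1, 0.5, 0.5, 0, -2, 1, 0.5, 0.5, 0, -2]'

```text
time: 20.05
tool_pos: [524.8, -181.6, 104.8]
tcp_rot: [-3.141, -0.001, -1.316]
contact_force: [-3.5, -1.8, 6.4]
grip_width: 14.0
```

```bash
python3 o.py
```

```text
20.05 [ 524.838 -181.572  104.782] [-3.141e+00 -1.000e-03 -1.316e+00] [-3.509 -1.758  6.379] [-0.366  0.754  0.032] 14.014
```

Friction against the stop was holding it. With the twist relaxed it has risen to about 44 mm, and the force is the bare spring's. I'll go up a little more to feel the notch roof.

Call:
arm_command --increments '[1, 0, 0, -1, 0, 1, 0, 0, -2, 0, 1, 0, 0, -2, 0]'

```text
time: 20.42
tool_pos: [524.8, -181.5, 105.7]
tcp_rot: [3.141, -0.0, -1.317]
contact_force: [0.0, -3.9, -3.9]
grip_width: 13.6
```

```bash
python3 o.py
```

```text
20.425 [ 524.764 -181.542  105.74 ] [ 3.141 -0.    -1.317] [ 0.048 -3.947 -3.902] [-0.721  0.053  0.075] 13.646
```

The roof of the notch holds it at 45 mm, which is the lock height. Now release and retreat.

Call:
arm_command --increments '[0.7, 0, 0, 0, 0, 0.4, 0, 0, 0, 0, 0, 0, 0, 0, 0, 0, 0, 0, 0, 0, 0, 0, 0, 0, 0, 0, 0, 0, -3, 0, 0, 0, 0, -8, 0, 0, 0, 0, -20, 0, 0, 0, 0, -45, 0, 0, 0, 0, -75, 0, 0, 0, 0, -110, 0, 0, 0, 0, -140, 0, 0, 0, 0, -140, 0]'

```text
time: 22.05
tool_pos: [525.8, -181.9, 249.5]
tcp_rot: [-3.137, -0.004, -1.316]
contact_force: [-0.2, -0.1, 1.2]
grip_width: 91.9
```

Call:
arm_command --increments '[0, 50, 0, 0, 0, 0, 100, 0, 0, 0, 0, 150, 0, 0, 0, 0, 190, 0, 0, 0, 0, 200, 0, 0, 0, 0, 200, 0, 0, 0, 0, 200, 0, 0, 0]'

```text
time: 22.92
tool_pos: [575.0, -373.5, 246.3]
tcp_rot: [3.141, 0.001, -1.315]
contact_force: [-0.2, -0.1, -0.5]
grip_width: 91.8
```

```bash
python3 o.py
python3 - <<'E'
from h import *
ims=[]
for n,b in(("side",(360,165)),("top",(377,225))):
    s=imaging.capture(n); cv2.imwrite(f"pics/{n}5.png",s)
    x,y=b; c=cv2.resize(s[y:y+55,x:x+40],None,fx=10,fy=10,interpolation=cv2.INTER_CUBIC); ims.append(cv2.normalize(c,None,0,255,cv2.NORM_MINMAX))
    a=-1.33
    for zu in(41,45):
        q=[[526+s*25*np.cos(a)+t*7*np.sin(a),-181.5+s*25*np.sin(a)-t*7*np.cos(a),zu+92] for s,t in((1,1),(1,-1),(-1,-1),(-1,1))]
        print(n,zu,np.round((proj(n,q)-b+.5)*10-.5).tolist())
cv2.imwrite("pics/c5.png",np.hstack(ims))
E
```

```text
22.925 [ 575.039 -373.492  246.293] [ 3.141e+00  1.000e-03 -1.315e+00] [-0.185 -0.113 -0.452] [ 0.149 -0.009  0.014] 91.837
side 41 [[349.0, 116.0], [308.0, 108.0], [271.0, 178.0], [314.0, 187.0]]
side 45 [[351.0, 106.0], [309.0, 97.0], [272.0, 167.0], [315.0, 176.0]]
top 41 [[347.0, 267.0], [332.0, 209.0], [126.0, 262.0], [141.0, 320.0]]
top 45 [[350.0, 268.0], [335.0, 210.0], [128.0, 263.0], [143.0, 321.0]]
```

View pics/c5.png

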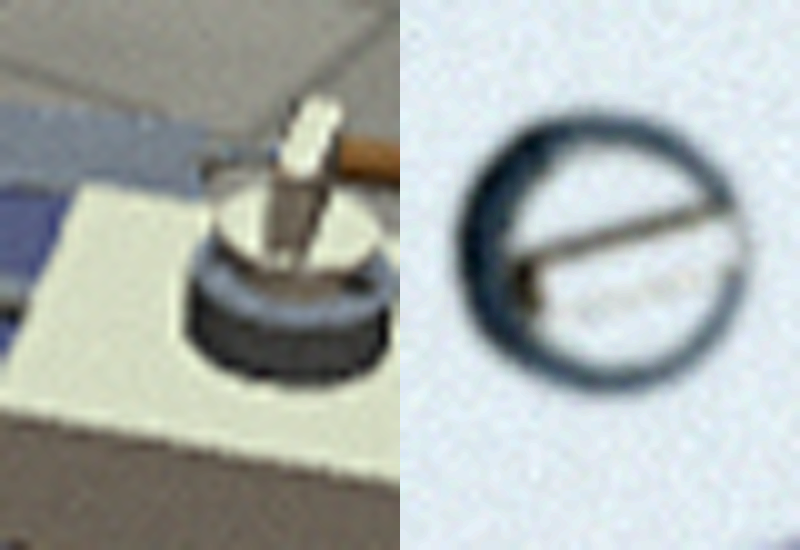

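The side view shows the bar-top corners at crop (345,100), (300,97), (280,168) and (318,175). That fits the locked height of 45 mm rather than 41 mm. The top view shows the bar turned to the predicted angle. I'm handing it in.

```bash
python3 -c "
from plant import ticket; print(ticket.close_job())"
```

```text
the job is handed in; nothing more can be done
None
```

The cartridge is in the filter unit's port and locked, and the job was handed in at about 23 s of the allowed 67 s. I gripped it by its bar, lowered it through the collar gaps and pressed it about 12 mm into the spring. I then twisted it about 90° clockwise to the stop, let it rise into the notches, released it and moved the arm clear.

**Problems on the way:**
- **On the way in:** the lugs caught the collar roof once at about 9 N. A 1 mm sideways shift cleared it.
- **On the way up:** friction at the stop held the cartridge about 2 mm below its lock height. Easing the twist back 2° freed it.

**Last checks:**
- **Height:** with the grip still on, its underside was at about 45 mm, which is the lock height, and the roof of the notch resisted any further lift. After release, the side view fits 45 mm rather than 41 mm.
- **Angle:** the bar is at the expected angle (about 1.55 rad from the gaps) in the top view.
- **Forces:** the highest reading I saw was about 14 N, though I only read forces between moves. The arm reads no contact now.
- **Bystanders:** the moves stayed away from the bottle, dish and scraper, but I did not measure their positions again at the end.

No check failed or disagreed.

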